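# Release the hob's child lock with two fingertips and start it

### The arm

A 6-joint arm with a two-finger parallel gripper is mounted at the origin on the work surface. World frame = base frame: x ahead of the robot, y to its left, z up, the work surface at z = 0. Lengths are in m, angles in rad, forces in N, time in s.
With the tool pointing down it reaches from about 0.3 to 0.875 m from the base axis. Payload 6.4 kg.
Tool frame: the origin (TCP) lies at the centre of the arm's flange, where the gripper is bolted on; the fingertips stand 166 mm ahead of it and the grasp point (between the pads) lies grip_point_offset ahead of it (grip_point_offset is the distance from the TCP to the grasp point, in m); z points along the fingers, y is the line along which they close (so a half turn about z gives the same grasp; the last joint's range is limited). The gripper opens to 88 mm and grips with 3 to 60 N. Pads are 18 mm wide; open, the fingers measure 123 mm over their backs; the gripper's body (75 mm by 187 mm) begins 45 mm behind the grasp point.
Start: joints at [-1.315, 0.181, 1.607, -0, 1.354, -0.206], TCP at [0.256, -0.515, 0.405] pointing down, gripper open.
Joint ranges: [-2.99, 2.99], [-0.89, 2.07], [0.3, 2.58], [-1.14, 4.28], [0, 2.63], [-3.12, 3.12]. Speed limits (rad/s): [2.57, 2.57, 3.01, 3.14, 3.14, 3.14].

### API

Orientations are given as a unit quaternion [x, y, z, w].
In Python, from bench import * gives the robot as it stands. The module is installed in compiled form; this text tells all that it offers.
- The arm moves only by the shell command python3 -m pendant 'ROWS' [FORCE]. ROWS is JSON, a list of rows, each a list of 3 entries, a list of its own where there are three numbers: the turn, a rotation vector about the tool's x, y, z in degrees, then the shift along the tool's x, y, z in m, then the closure, from 0 (fully open) to 1 (shut). In form: [[[ax, ay, az], [tx, ty, tz], gripper], ...]. A call has 1 to 10 rows; each row shifts and turns the commanded pose from where the row before left it, along the tool's axes as they then stand; what a row does not reach is not made up. A row lasts 1/12 s, in which the tool goes at most 41.7 mm and 7.16 degrees, less where a joint would pass 70% of its speed; a pose out of reach is approached as far as the arm can. A call is refused whole if a number of a shift passes 0.0417 or a number of a turn 7.16, either way. A call with a gripper value outside its range is refused whole. The fingers move at their own pace and stop on an object; FORCE is the grip in N (left out, the last holds). Time passes only in rows, so rows that do not move let the fingers close. It gives the time, the measured TCP pose, the force, the opening and the grip force at its end, in the units of the state.
- get_state(): the state, without advancing time (a new reading comes with each control period).
- get_image(name): name is "scene" or "top"; returns the picture (420x560x3 uint8, red, green, blue); there is no depth.
- camera_params(name): a dict with "vertical_fov" (degrees; the focal length in pixels is half the picture's height over the tangent of half this angle, whatever the lens; pixels are square), "cx", "cy" (the principal point, pixels), "rvec" (rotation vector, rad) and "tvec" (3), from world to camera coordinates, as OpenCV has them. Camera axes: x right, y down, z forward; pixel columns grow to the right and rows downward; lengths in m; the calibration is good to about 2 mm. A picture is of the moment at which its call begins. camera_params takes no time and is no camera call.
- finish_job(): hands the job in; it is judged then, once.
The state is a dict: "time": time; "joint_pos": joint angles; "qvel": joint speeds; "tau": joint torques, N m; "eef_pos": TCP position; "ee_rot": TCP orientation; "wrist_force": force on the tool from outside, world axes, zero at the start; "moment": the same for the moment, N m; "opening": opening from 0.0 (shut) to 1.0 (fully open); "finger_force": force on a finger pad.
Only numpy, scipy, OpenCV 4.12 (cv2) and the standard library are available. Lean on these libraries where they do the work, as an engineer would, in place of code of your own. Each camera call takes 0.05 s, during which the arm holds its last target. There are 200 camera calls.

### The job

Release the child lock of the portable hob and start it: with one fingertip on each of the two yellow keys, press both fully down together, keep both down for at least two seconds, then let both come up. After that, press the green key fully down with a fingertip, let it up and move clear. Leave the red key alone, and do not lift, shift or knock over the pan, the cup or any of the other things.

Things in the scene. Friction and masses are not known exactly. Their poses are not given: they have to be found in the camera images.
- hob: fixed white portable cooking hob, 360 mm deep (its own x), 300 mm wide (its own y), 60 mm high with a black glass top; origin at the centre of its underside on the bench. Its front strip, at its -x edge nearest the robot, is level and carries four keys in one row along the hob's y, all 145 mm in front of the origin: from its left (+y) to its right, yellow, yellow, red, green, 70 mm apart centre to centre
- lock_left_top (a point): left yellow lock key, a square pad 26 mm (hob x) by 28 mm (hob y). This point is the centre of the key's top face, 10 mm above the hob's front strip and 70 mm above the bench when the key is up; it sinks with the key.
- lock_right_top (a point): right yellow lock key, a pad like the left one; 70 mm from it centre to centre, so the near edges of the pair are 42 mm apart and the far edges 98 mm. This point is the centre of the key's top face, 10 mm above the hob's front strip and 70 mm above the bench when the key is up; it sinks with the key.
- start_top (a point): green start key, round, 28 mm across, at the right end of the row. This point is the centre of the key's top face, 10 mm above the hob's front strip and 70 mm above the bench when the key is up; it sinks with the key.
- stop_top (a point): red stop key, round, 28 mm across, between the right yellow key and the green key; leave it alone. This point is the centre of the key's top face, 10 mm above the hob's front strip and 70 mm above the bench when the key is up; it sinks with the key.
- lock_left (a joint): how far the left yellow key is pressed: 0 = up, 0.006 m = fully down; sprung, about 1 N to start moving and 4 N to reach the bottom; counts as down from 0.004 m; springs back by itself
- lock_right (a joint): how far the right yellow key is pressed: 0 = up, 0.006 m = fully down; sprung, about 1 N to start moving and 4 N to reach the bottom; counts as down from 0.004 m; springs back by itself
- start (a joint): how far the green start key is pressed: 0 = up, 0.006 m = fully down; sprung, about 1 N to start moving and 4 N to reach the bottom; counts as down from 0.004 m; springs back by itself
- stop (a joint): how far the red stop key is pressed: 0 = up, 0.006 m = fully down; sprung, about 1 N to start moving and 4 N to reach the bottom; counts as down from 0.004 m; springs back by itself
- pan: loose dark steel shallow pan with two small ears, 200 mm across, 45 mm high, standing on the black glass of the hob behind the keys; origin at the centre of its underside
- cup: loose little black silicone cup, 58 mm across, 50 mm high, on the bench in front of the hob; origin at the centre of its underside
- salt_jar: loose blue salt jar with a wooden cap, 52 mm across, 85 mm high, on the bench to the right of the hob; origin at the centre of its underside
- turntable: fixed white round plastic turntable, 310 mm across, 26 mm high, to the left of the hob; it carries three loose things; origin at the centre of its underside
- snack_box: loose lime green snack box, 110 x 80 x 49 mm, on the turntable; origin at the centre of its underside
- tumbler: loose stainless steel tumbler, 74 mm across, 115 mm high, on the turntable; origin at the centre of its underside
- clear_container: loose clear acrylic container with a latch lid, 97 x 97 x 85 mm, on the turntable; origin at the centre of its underside

How it is judged:
On the way, in this order (a step that is already met when the one before it is completed fails the run):
1. both yellow keys are held down together by the fingers for the two seconds (value of joint each of lock_left, lock_right above 0.004 m and contact force between the fingers and hob above 1 N), for 1.8 s.
2. both yellow keys are let up (value of joint each of lock_left, lock_right below 0.001 m), for 0.1 s.
3. the green start key is pressed down by the fingers (value of joint start above 0.004 m and contact force between the fingers and hob above 0.5 N), for 0.1 s.
At the end, for the whole second after the job is handed in: all four keys are up again (within 1 mm), and the pan, cup, salt jar, snack box, tumbler and clear container stand upright and at rest within 20 mm of where they started (all of step 2 and value of joint each of start, stop below 0.001 m and distance of each of pan, cup, salt_jar, snack_box, tumbler, clear_container from where it was at the start of the episode below 0.02 m and angle between each of pan, cup, salt_jar, snack_box, tumbler, clear_container's own z axis and vertical below 0.15 rad and linear speed of each of pan, cup, salt_jar, snack_box, tumbler, clear_container below 0.02 m/s); the robot touches nothing.
It fails at once if one yellow key is pressed down while the other is still up (they must go together) ((value of joint lock_left above 0.0045 m and value of joint lock_right below 0.001 m) or (value of joint lock_right above 0.0045 m and value of joint lock_left below 0.001 m)).
It fails at once if the red key is pressed (value of joint stop above 0.003 m).
It fails at once if the green key is pressed while a yellow key is down (value of joint start above 0.003 m and value of joint any of lock_left, lock_right above 0.002 m).
It fails at once if a thing standing by is lifted, carried, shifted or knocked over (distance of any of pan, cup, salt_jar, snack_box, tumbler, clear_container from where it was at the start of the episode above 0.03 m or angle between any of pan, cup, salt_jar, snack_box, tumbler, clear_container's own z axis and vertical above 0.4 rad).
It also fails if it takes over 48 s, if anything falls off the work surface, if the arm or the gripper's body presses on something with over 40 N, if the wrist force passes 120 N, or if a joint passes its speed limit or range.

## Working session

There is one attempt and no reset: what is moved stays moved. The work goes in short steps, Python scripts to look and compute and a shell command to move; the robot and the scene stay as the last step left them, time stands still between calls to the robot, and variables do not carry over. Pictures are saved under pics/ and viewed, at most 10 in all, crops included, and the job is handed in when it is done.

```bash
mkdir -p pics; python3 - <<'E'
from bench import *
import cv2
for n in ("scene","top"):
    cv2.imwrite(f"pics/{n}0.png",cv2.cvtColor(get_image(n),cv2.COLOR_RGB2BGR)); print(camera_params(n))
s=get_state(); print(s)
E
```

```text
{'vertical_fov': 55.83643110220839, 'cx': 282.5004605495605, 'cy': 209.88945224042087, 'rvec': array([ 0.88390234,  2.48710201, -1.11385241]), 'tvec': array([ 0.37468352, -0.24297485,  1.43460959])}
{'vertical_fov': 46.287246575641134, 'cx': 270.9754097720088, 'cy': 203.47834009257667, 'rvec': array([ 2.20926982, -2.15572468,  0.06494496]), 'tvec': array([0.09009301, 0.5792111 , 1.37156085])}
{'time': 0.1, 'joint_pos': array([-1.31530693e+00,  1.81477878e-01,  1.60790207e+00, -4.28996683e-05,
        1.35380676e+00, -2.06307543e-01]), 'qvel': array([-6.72431342e-05,  1.79960396e-04, -3.52553699e-03,  1.22819556e-03,
        1.44826484e-03,  1.77340297e-03]), 'tau': array([ 3.62308774e-04, -4.34821880e+01, -3.42695439e+01,  7.04631326e-02,
        3.40165431e-02, -3.56492512e-05]), 'eef_pos': array([ 0.25614321, -0.51454322,  0.40389664]), 'ee_rot': array([ 9.73459801e-01,  2.28856682e-01, -4.05345773e-05, -7.96275240e-04]), 'wrist_force': array([ 0.47468607, -0.57630341, -0.07894854]), 'moment': array([ 0.03241335, -0.00337993, -0.0131231 ]), 'finger_force': 0.0, 'opening': 1.0016210912891743}
```

View pics/top0.png

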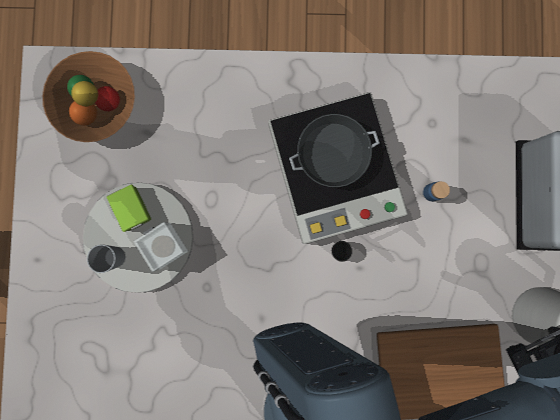

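View pics/scene0.png

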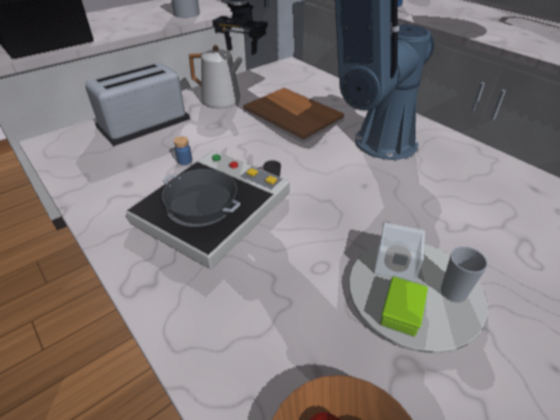

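```bash
cat > h.py <<'E'
from bench import *
import cv2, numpy as np
def cam(n):
    p=camera_params(n); f=210/np.tan(np.radians(p['vertical_fov']/2))
    K=np.array([[f,0,p['cx']],[0,f,p['cy']],[0,0,1]]); R=cv2.Rodrigues(p['rvec'])[0]
    return K,R,p['tvec']
def at_z(n,uv,z):
    K,R,t=cam(n); d=R.T@np.linalg.inv(K)@[*uv,1]; c=-R.T@t
    return c+d*(z-c[2])/d[2]
E
python3 - <<'E'
from h import *
for n,box in (("top",(290,190,410,250)),("scene",(200,145,295,195))):
    im=cv2.imread(f"pics/{n}0.png"); x0,y0,x1,y1=box; c=im[y0:y1,x0:x1]
    h=cv2.cvtColor(c,cv2.COLOR_BGR2HSV)
    for nm,lo,hi in (("yel",18,35),("red",0,8),("red2",172,180),("grn",45,90)):
        m=cv2.inRange(h,(lo,110,70),(hi,255,255))
        _,_,st,ce=cv2.connectedComponentsWithStats(m)
        for s,q in zip(st[1:],ce[1:]):
            if s[4]>15: uv=q+[x0,y0]; print(n,nm,s[4],uv.round(1),at_z(n,uv,.07).round(4))
    cv2.imwrite(f"pics/{n}c.png",cv2.resize(c,None,fx=6,fy=6,interpolation=cv2.INTER_CUBIC))
E
```

```text
top yel 92 [340.1 220.5] [ 0.5316 -0.0854  0.07  ]
top yel 93 [315.5 227.4] [ 0.5111 -0.0188  0.07  ]
top red 81 [364.7 213.6] [ 0.552  -0.1521  0.07  ]
top grn 69 [389.1 206.7] [ 0.5726 -0.2182  0.07  ]
scene yel 61 [251.8 171.8] [ 0.5347 -0.0823  0.07  ]
scene yel 66 [270.8 179.6] [ 0.514  -0.0167  0.07  ]
scene red 38 [233.5 164.4] [ 0.5557 -0.1487  0.07  ]
scene grn 24 [216.  157.5] [ 0.5773 -0.214   0.07  ]
```

View pics/topc.png

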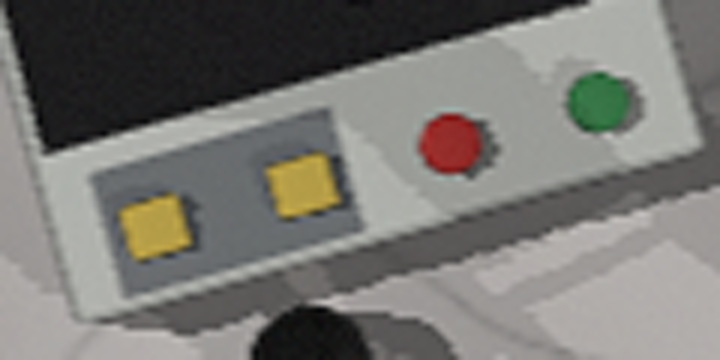

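```bash
python3 -m pendant '[[[0,0,4.65],[0,0,0],0.4],[[0,0,4.65],[0,0,0],0.4],[[0,0,0],[0.026,-0.0243,0],0.4],[[0,0,0],[0.026,-0.0243,0],0.4],[[0,0,0],[0.026,-0.0243,0],0.4],[[0,0,0],[0.026,-0.0243,0],0.4],[[0,0,0],[0.026,-0.0243,0],0.4],[[0,0,0],[0.026,-0.0243,0],0.4],[[0,0,0],[0.026,-0.0243,0],0.4],[[0,0,0],[0.026,-0.0243,0],0.4]]' 20
python3 -m pendant '[[[0,0,0],[0.026,-0.0243,0.01],0.4],[[0,0,0],[0.026,-0.0243,0.01],0.4],[[0,0,0],[0.026,-0.0243,0.01],0.4],[[0,0,0],[0.026,-0.0243,0.01],0.4],[[0,0,0],[0.026,-0.0243,0.01],0.4],[[0,0,0],[0.026,-0.0243,0.01],0.4],[[0,0,0],[0.026,-0.0243,0.01],0.4],[[0,0,0],[0,0,0],0.4],[[0,0,0],[0,0,0],0.4],[[0,0,0],[0,0,0],0.4]]'
cat > st.py <<'E'
from h import *
from scipy.spatial.transform import Rotation as Ro
s=get_state(); R=Ro.from_quat(s['ee_rot']).as_matrix(); p=s['eef_pos']; tip=p+R[:,2]*.166
print(s['time'],p.round(4),'open',s['opening'],'tip',tip.round(4),'z',R[:,2].round(4),'yaw',np.degrees(np.arctan2(R[1,0],R[0,0])),'F',s['wrist_force'].round(2))
for n,g in (("mid",(.5223,-.051,.07)),("green",(.574,-.217,.07))): print(n,(R.T@(np.array(g)-tip)).round(4))
E
python3 st.py
```

```text
time: 0.93
eef_pos: [0.398, -0.2659, 0.4045]
ee_rot: [0.989, 0.149, -0.0, -0.0]
wrist_force: [0.4, -0.6, 0.0]
opening: 0.599
finger_force: 0.0
time: 1.77
eef_pos: [0.5211, -0.0515, 0.3344]
ee_rot: [0.989, 0.15, -0.0, 0.0]
wrist_force: [-0.5, -0.8, -0.5]
opening: 0.598
finger_force: 0.0
1.7667 [ 0.5211 -0.0515  0.3344] open 0.5976401996004308 tip [ 0.521  -0.0515  0.1684] z [-9.e-04 -2.e-04 -1.e+00] yaw 17.21135536695326 F [-0.53 -0.82 -0.47]
mid [ 0.0015 -0.0001  0.0984]
green [0.0018 0.1738 0.0984]
```

```bash
python3 -m pendant '[[[0,0,0],[0.0015,0,0.02],0.4],[[0,0,0],[0,0,0.02],0.4],[[0,0,0],[0,0,0.02],0.4],[[0,0,0],[0,0,0.02],0.4],[[0,0,0],[0,0,0],0.4],[[0,0,0],[0,0,0],0.4]]'
python3 st.py; python3 - <<'E'
from h import *
a=cv2.cvtColor(get_image("top"),cv2.COLOR_RGB2BGR)[150:270,260:420]
b=cv2.cvtColor(get_image("scene"),cv2.COLOR_RGB2BGR)[90:210,170:330]
cv2.imwrite("pics/near.png",np.hstack([cv2.resize(i,(400,300),interpolation=cv2.INTER_CUBIC) for i in (a,b)]))
E
```

```text
time: 2.27
eef_pos: [0.5222, -0.0522, 0.2545]
ee_rot: [0.989, 0.148, -0.001, -0.0]
wrist_force: [-0.0, -1.1, 1.0]
opening: 0.597
finger_force: 0.0
2.2667 [ 0.5222 -0.0522  0.2545] open 0.5970822909391883 tip [ 0.5218 -0.0521  0.0885] z [-1.8e-03  5.0e-04 -1.0e+00] yaw 17.042254361237845 F [-0.   -1.07  0.96]
mid [ 0.0008 -0.0009  0.0185]
green [0.0016 0.173  0.0183]
```

View pics/near.png

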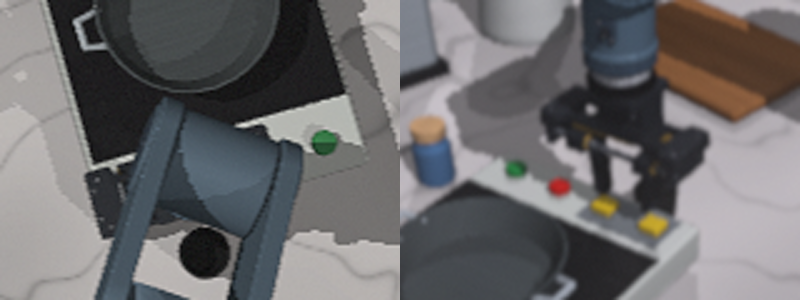

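The view shows the fingers hovering directly over the two yellow keys (right half, ~(600,205) and (655,222)). Going down in small steps.

```bash
python3 -m pendant '[[[0,0,0],[0,0,0.008],0.4],[[0,0,0],[0,0,0.008],0.4],[[0,0,0],[0,0,0.004],0.4],[[0,0,0],[0,0,0.002],0.4],[[0,0,0],[0,0,0],0.4]]'
python3 st.py
```

```text
time: 2.78
eef_pos: [0.523, -0.0511, 0.2328]
ee_rot: [0.989, 0.149, 0.0, 0.0]
wrist_force: [-1.3, -1.4, 4.4]
opening: 0.602
finger_force: 2.7
2.7833 [ 0.523  -0.0511  0.2328] open 0.6019230559504356 tip [ 0.523  -0.0512  0.0668] z [ 1.e-04 -4.e-04 -1.e+00] yaw 17.170531249488704 F [-1.28 -1.41  4.36]
mid [-0.0006 -0.0004 -0.0032]
green [-0.0002  0.1735 -0.0031]
```

```bash
python3 -m pendant '[[[0,0,0],[0,0,0.0025],0.4],[[0,0,0],[0,0,0.001],0.4],[[0,0,0],[0,0,0],0.4],[[0,0,0],[0,0,0],0.4]]'
python3 st.py
```

```text
time: 3.12
eef_pos: [0.523, -0.0511, 0.2304]
ee_rot: [0.989, 0.149, 0.0, 0.0]
wrist_force: [-3.4, 0.1, 10.9]
opening: 0.598
finger_force: 5.4
3.1167 [ 0.523  -0.0511  0.2304] open 0.5981899734530959 tip [ 0.5231 -0.0512  0.0644] z [ 2.e-04 -5.e-04 -1.e+00] yaw 17.18063802156206 F [-3.41  0.1  10.93]
mid [-0.0007 -0.0004 -0.0056]
green [-0.0003  0.1735 -0.0055]
```

```bash
python3 -m pendant '[[[0,0,0],[0,0,0.001],0.4],[[0,0,0],[0,0,0],0.4],[[0,0,0],[0,0,0],0.4],[[0,0,0],[0,0,0],0.4],[[0,0,0],[0,0,0],0.4],[[0,0,0],[0,0,0],0.4],[[0,0,0],[0,0,0],0.4],[[0,0,0],[0,0,0],0.4],[[0,0,0],[0,0,0],0.4],[[0,0,0],[0,0,0],0.4]]'
python3 - <<'E'
from h import *
b=cv2.cvtColor(get_image("scene"),cv2.COLOR_RGB2BGR)[130:205,200:300]
cv2.imwrite("pics/down.png",cv2.resize(b,(800,600),interpolation=cv2.INTER_CUBIC))
E
python3 -m pendant '[[[0,0,0],[0,0,0],0.4],[[0,0,0],[0,0,0],0.4],[[0,0,0],[0,0,0],0.4],[[0,0,0],[0,0,0],0.4],[[0,0,0],[0,0,0],0.4],[[0,0,0],[0,0,0],0.4],[[0,0,0],[0,0,0],0.4],[[0,0,0],[0,0,0],0.4],[[0,0,0],[0,0,0],0.4],[[0,0,0],[0,0,0],0.4]]'
python3 -m pendant '[[[0,0,0],[0,0,0],0.4],[[0,0,0],[0,0,0],0.4],[[0,0,0],[0,0,0],0.4],[[0,0,0],[0,0,0],0.4],[[0,0,0],[0,0,0],0.4],[[0,0,0],[0,0,0],0.4],[[0,0,0],[0,0,0],0.4],[[0,0,0],[0,0,0],0.4],[[0,0,0],[0,0,0],0.4],[[0,0,0],[0,0,0],0.4]]'
```

```text
time: 3.95
eef_pos: [0.5231, -0.0511, 0.2303]
ee_rot: [0.989, 0.149, 0.0, 0.0]
wrist_force: [-8.1, 0.6, 18.9]
opening: 0.6
finger_force: 9.6
time: 4.83
eef_pos: [0.5231, -0.0511, 0.2303]
ee_rot: [0.989, 0.149, 0.0, 0.0]
wrist_force: [-8.3, -0.6, 19.2]
opening: 0.601
finger_force: 9.6
time: 5.67
eef_pos: [0.5231, -0.0511, 0.2303]
ee_rot: [0.989, 0.149, 0.0, 0.0]
wrist_force: [-7.8, 0.5, 18.5]
opening: 0.598
finger_force: 9.6
```

View pics/down.png

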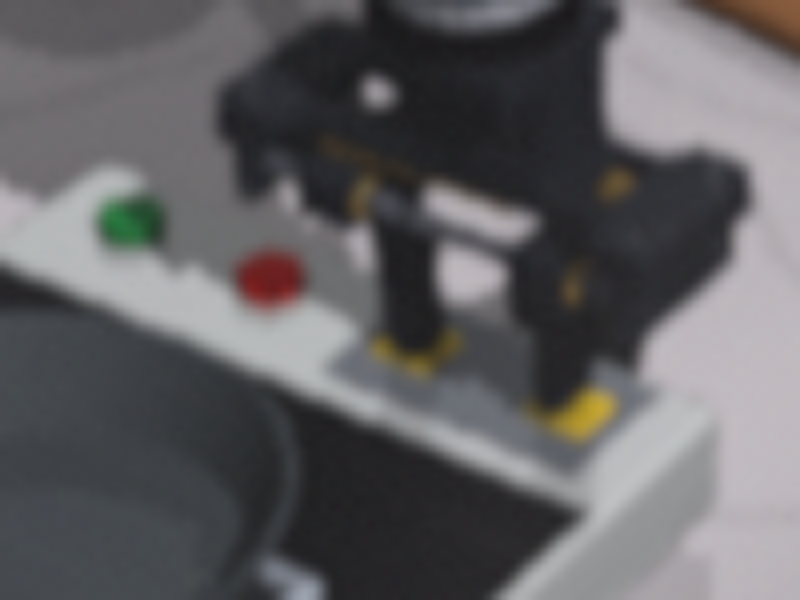

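Both fingertips sit on the yellow keys (at (415,350) and (565,405)), bottomed out. Lift, close, and move over green.

```bash
python3 -m pendant '[[[0,0,0],[0,0,-0.01],0.4],[[0,0,0],[0,0,-0.02],0.4],[[0,0,0],[0,0,-0.02],0.4],[[0,0,0],[0,0,0],0.4],[[0,0,0],[0,0.034,0],1],[[0,0,0],[0,0.035,0],1],[[0,0,0],[0,0.035,0],1],[[0,0,0],[0,0.035,0],1],[[0,0,0],[0,0.035,0],1],[[0,0,0],[0,0,0],1]]' 10
python3 -m pendant '[[[0,0,0],[0,0,0],1],[[0,0,0],[0,0,0],1],[[0,0,0],[0,0,0.01],1],[[0,0,0],[0,0,0.01],1],[[0,0,0],[0,0,0],1],[[0,0,0],[0,0,0],1],[[0,0,0],[0,0,0],1]]'
python3 st.py; python3 - <<'E'
from h import *
b=cv2.cvtColor(get_image("scene"),cv2.COLOR_RGB2BGR)[130:205,190:290]
cv2.imwrite("pics/green.png",cv2.resize(b,(800,600),interpolation=cv2.INTER_CUBIC))
E
```

```text
time: 6.5
eef_pos: [0.575, -0.2227, 0.2777]
ee_rot: [0.989, 0.147, 0.001, 0.001]
wrist_force: [-0.3, -0.4, 0.5]
opening: 0.17
finger_force: 0.0
time: 7.08
eef_pos: [0.574, -0.2166, 0.2579]
ee_rot: [0.989, 0.15, -0.0, -0.0]
wrist_force: [-0.4, -0.1, -0.6]
opening: 0.005
finger_force: 0.0
7.0833 [ 0.574  -0.2166  0.2579] open 0.004730071360439212 tip [ 0.574  -0.2166  0.0919] z [-5.e-04  4.e-04 -1.e+00] yaw 17.204323698338534 F [-0.39 -0.05 -0.63]
mid [-0.0004 -0.1734  0.022 ]
green [-0.0001  0.0004  0.0219]
```

View pics/green.png

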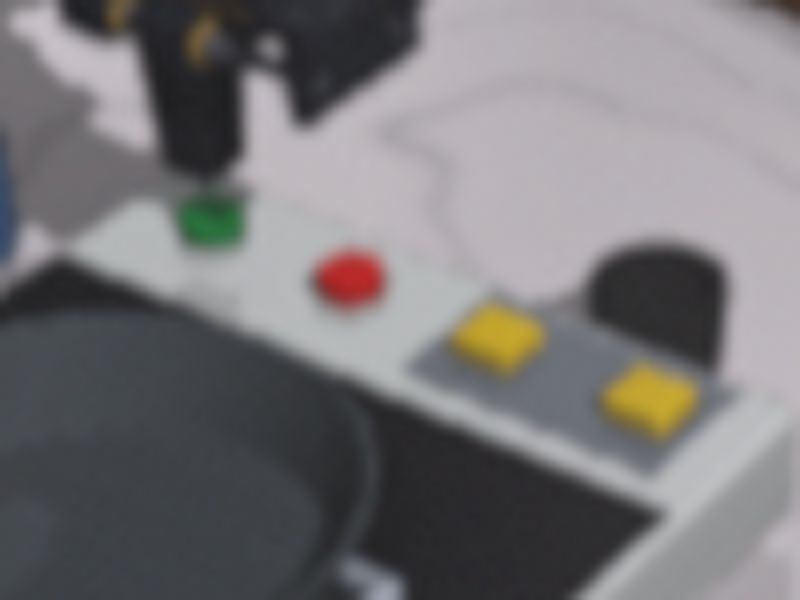

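The closed fingers are over the green key (210,215); both yellow keys are up. Press.

```bash
python3 -m pendant '[[[0,0,0],[0,0,0.01],1],[[0,0,0],[0,0,0.01],1],[[0,0,0],[0,0,0.005],1],[[0,0,0],[0,0,0.003],1],[[0,0,0],[0,0,0.001],1],[[0,0,0],[0,0,0],1],[[0,0,0],[0,0,0],1],[[0,0,0],[0,0,0],1],[[0,0,0],[0,0,0],1]]'
python3 st.py
```

```text
time: 7.88
eef_pos: [0.574, -0.2171, 0.2303]
ee_rot: [0.989, 0.149, -0.0, -0.0]
wrist_force: [-5.1, 2.0, 11.9]
opening: 0.007
finger_force: 6.2
7.8833 [ 0.574  -0.2171  0.2303] open 0.0069693480250276945 tip [ 0.5739 -0.2171  0.0643] z [-9.e-04  4.e-04 -1.e+00] yaw 17.170948840990164 F [-5.14  2.05 11.85]
mid [-0.0002 -0.1739 -0.0056]
green [ 0.0001 -0.     -0.0057]
```

Bottomed at 12 N (the spring alone needs 4 N). Hold briefly, lift and check.

```bash
python3 -m pendant '[[[0,0,0],[0,0,0],1],[[0,0,0],[0,0,0],1],[[0,0,0],[0,0,-0.01],1],[[0,0,0],[0,0,-0.03],1],[[0,0,0],[0,0,-0.03],1],[[0,0,0],[0,0,-0.03],1],[[0,0,0],[0,0,-0.03],1],[[0,0,0],[0,0,0],1],[[0,0,0],[0,0,0],1],[[0,0,0],[0,0,0],1]]'
python3 -m pendant '[[[0,0,0],[0,0,0],1],[[0,0,0],[0,0,0],1],[[0,0,0],[0,0,0],1],[[0,0,0],[0,0,0],1],[[0,0,0],[0,0,0],1],[[0,0,0],[0,0,0],1]]'
python3 - <<'E'
from h import *
cv2.imwrite("pics/end.png",cv2.cvtColor(get_image("scene"),cv2.COLOR_RGB2BGR))
E
```

```text
time: 8.72
eef_pos: [0.5738, -0.2171, 0.3584]
ee_rot: [0.989, 0.149, -0.0, -0.0]
wrist_force: [-0.1, 0.3, -0.5]
opening: 0.006
finger_force: 0.0
time: 9.22
eef_pos: [0.5741, -0.2173, 0.3589]
ee_rot: [0.989, 0.149, -0.0, -0.0]
wrist_force: [-0.4, -0.1, 0.3]
opening: 0.002
finger_force: 0.0
```

View pics/end.png

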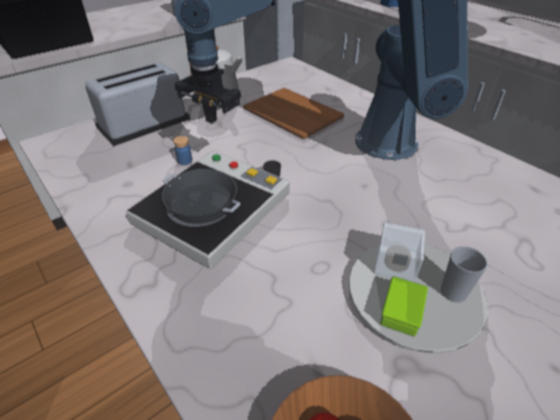

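All keys are up (216,157)–(271,180), every object is where it was, and the gripper is clear.

```bash
python3 -c "from bench import *; print(finish_job())"
```

```text
the job is handed in; nothing more can be done
None
```

I handed the job in at about 9 s of the 48 s: both yellow keys were held down together for over 2.5 s and let up, then the green key was pressed and let up. The red key was not touched, nothing else looks moved in the last picture, and the judging result was not shown.

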